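Draw a flat-pack end panel tight with its cam lock

TASK

The end panel of this flat-pack desk shelf is only loosely plugged into the base board. With the wide-blade screwdriver from the stand, turn the board's cam lock clockwise until the panel is drawn up tight against the board with no gap left, then put the screwdriver back upright in its stand, blade down, and leave the other things on the desk where they are.

Things in the scene. Friction and masses are not known exactly. Their poses are not given: they have to be found in the camera images.
- base_board: Grey laminate base board, 140 x 170 x 50 mm, fixed to the desk; origin under its middle, x towards the end panel. Its cam disc turns stiffly (0.07 to 0.2 N m, far more at the stop) and stays where left. Clockwise (from above) locks: 175 to 225 degrees in all from the start, the first 20 to 70 free, then the bolt is drawn in, to a hard stop, panel tight. Anticlockwise it soon stops.
- cam_top (a point): Centre of the cam disc's top face: round steel disc, 66 mm, flush in the board's top, 50 mm above the desk. z up = its axis; x towards the panel; these axes do not turn with it. Slot through its centre 24 mm long, 5.5 wide, 9 deep, closed ends. Slot direction is NOT reported: at the start along y within 25 degrees either way; look or feel. A dark arrow head square to the slot points at the bolt.
- joint_face (a point): Middle of the board's joint face (the end towards the panel), 50 mm from the cam's axis, 21 mm above the desk. x points straight out of that face towards the panel, z up.
- panel_face (a point): On the inner face of the loose grey laminate end panel (18 x 160 x 95 mm, 0.3 kg, standing on the desk), mid-width, 21 mm above the desk, where its bolt sticks out into the cam; two dowels guide it. x points away from the board. Distance from joint_face along x is the gap: 9 to 13 mm at the start, 0 when tight. Pushing alone cannot close it below about 8 mm.
- screwdriver_tip (a point): Middle of the lower edge of the screwdriver's flat steel blade; z runs up to the handle, x along the blade's width. Blade 18 mm wide, 3 thick, 16 long; then a round shank of 10 mm diameter, a black collar of 40 mm diameter from 70 to 79 mm above the tip, then the handle. Total 150 mm, 0.12 kg.
- screwdriver_handle (a point): Centre of the screwdriver's black handle, a square bar 28 x 28 x 70 mm with rounded corners, flat sides square to its x and y axes, z up along the screwdriver; 113 mm above the tip. At the start it stands upright in the stand, blade down.
- stand_mouth (a point): Centre of the mouth of the grey screwdriver stand (post 60 x 60 mm on a 100 x 100 mm foot, fixed), 80 mm above the desk, z up. Hole 24 x 24 mm, 74 deep, sides along x and y; the blade fits at any turn; the collar rests on the post with the tip 70 mm below the mouth. The stand is to the left or right of the board.
- mug_center (a point): Black and white mug, 82 x 111 x 97 mm, a bystander to be left alone; half-way up, some 14 mm from the axis of its body. It stands on the other side of the board from the stand.
- stapler: Red and black stapler, 138 x 40 x 48 mm, a bystander to be left alone; origin at its underside.
- mouse: Black mouse, 106 x 62 x 34 mm, a bystander to be left alone; origin at its underside.
- sticky_block: Block of pink and yellow sticky notes, 77 x 77 x 20 mm, a bystander to be left alone; origin at its underside.
- notebook: Purple spiral notebook, 148 x 109 x 14 mm, a bystander to be left alone; origin at its underside.
- tape_roll: Roll of tan masking tape, 103 x 99 x 24 mm, a bystander to be left alone; origin at its underside.

How it is judged (in metres and radians):
On the way, in this order (a step that is already met when the one before it is completed fails the run):
1. the screwdriver's blade is in the slot of the cam disc (horizontal distance between screwdriver_tip and cam_top below 0.006 m and z of screwdriver_tip in the frame of cam_top below -0.004 m), for 0.2 s.
2. the panel is drawn tight to the board (gap under 2 mm) (x of panel_face in the frame of joint_face below 0.002 m and angle between the x axis of panel_face and the x axis of joint_face, either way round below 0.05 rad), for 0.2 s.
At the end, for the whole second after the job is handed in: The panel is tight against the board (gap under 2 mm, faces parallel within 3 degrees), and the screwdriver stands released in its stand, blade down, upright within 7 degrees, collar down on the post (tip at least 60 mm below the mouth) (all of step 2 and horizontal distance between screwdriver_tip and stand_mouth below 0.012 m and z of screwdriver_tip in the frame of stand_mouth below -0.06 m and angle between screwdriver_tip's own z axis and vertical below 0.12 rad); the robot touches nothing.
It fails at once if a bystander (mug, stapler, mouse, sticky notes, notebook, tape) is shifted by more than 3 cm (distance of any of mug_center, stapler, mouse, sticky_block, notebook, tape_roll from where it was at the start of the episode above 0.03 m).
It also fails if it takes over 72 s, if anything falls off the work surface, if the arm or the gripper's body presses on something with over 40 N, if the wrist force passes 120 N, or if a joint passes its speed limit or range.

ROBOT

A 6-joint arm with a two-finger parallel gripper is mounted at the origin on a cart in front of the work surface, level with it; the furniture and walls round the work are solid. World frame = base frame: x ahead of the robot, y to its left, z up, the work surface at z = 0. Lengths are in m, angles in degrees, forces in N, time in s.
With the tool pointing down it reaches from about 0.4 to 0.825 m from the base axis. Payload 7 kg.
Tool frame: the origin (TCP) lies on the front face of the gripper's body, between the roots of the fingers; the fingertips stand 66 mm ahead of it and the grasp point (between the pads) lies 47 mm ahead of it; z points along the fingers, y is the line along which they close (so a half turn about z gives the same grasp; the last joint's range is limited). The gripper opens to 88 mm and grips with 3 to 60 N. Pads are 19 mm wide; open, the fingers measure 130 mm over their backs; the gripper's body (78 mm by 193 mm) begins 47 mm behind the grasp point.
Start: joints at [82.913, 20.546, 0.682, 0, -70.136, -16.507], TCP at [0.27, 0.619, 0.292] pointing down, gripper open.
Joint ranges: [-176.03, 176.03], [-82.01, 121.73], [-58.28, 71.71], [-173.87, 95.51], [-174.79, -0.11], [-173.66, 173.66]. Speed limits (degrees/s): [136.94, 136.94, 172.46, 180, 180, 180].

INTERFACE

Orientations are given as [roll, pitch, yaw] about the fixed x, y, z axes, in that order (R = Rz(yaw) Ry(pitch) Rx(roll)).
In Python, from plant import ctrl gives the robot as it stands.
- The arm moves only by the tool send_rows, never from a script. Its argument "deltas" is a list of rows, each a list of 2 entries, a list of its own where there are three numbers: the shift along the tool's x, y, z each as a share of 800 mm, from -1 to 1, then the turn about the tool's z as a share of 90 degrees, from -1 to 1. A call has exactly 5 rows; each row is the pose to reach, as a shift and turn from the pose commanded when the call began, along the tool's axes at that moment; what a row does not reach only later rows make up. A row lasts 1/12 s, in which the tool goes at most 41.7 mm and 7.16 degrees, less where a joint would pass 70% of its speed; a pose out of reach is approached as far as the arm can. A call with a number of a shift or a turn outside -1 to 1 is refused whole. A call with a gripper value outside its range is refused whole. "gripper" is the opening, from 0 (shut) to 1 (fully open), set as the call begins (left out, the last holds). The fingers move at their own pace and stop on an object; the grip force is fixed at half the most. Time passes only in rows, so rows that repeat a pose let the fingers close, or fill a call up. It gives the time, the measured TCP pose, the force, the opening and the grip force at its end, in the units of the state.
- ctrl.get_obs(): the state, without advancing time (a new reading comes with each control period).
- ctrl.snapshot(name): name is "scene" or "side" or "wrist"; returns a dict with "color" (400x640x3 uint8, red, green, blue), "vertical_fov" (degrees; the focal length in pixels is half the picture's height over the tangent of half this angle, whatever the lens; pixels are square), "cx", "cy" (the principal point, pixels), "k1" (the pictures are not rectified: a ray, as slopes to the right and down, at radius r is drawn at 1 + k1 r^2 times it, then the intrinsics apply), "rvec" (rotation vector, rad) and "tvec" (3), from world to camera coordinates, as OpenCV has them. Camera axes: x right, y down, z forward; pixel columns grow to the right and rows downward; lengths in m; the calibration is good to about 2 mm. A picture is of the moment at which its call begins. There is no depth.
- ctrl.close_job(): hands the job in; it is judged then, once.
Trained networks look in a picture, given as the dict that the camera call returned (one of the last four; its "shot" number tells which), for a name from the list of things; names that differ only in an ending like _2 or _b are one class to them, and where a whole thing is asked for, a point or a joint stands for the part that bears it (a point fixed in the world has none). Each returns a list of dicts, best first, with "conf" (0 to 1); they miss things now and then, are a little off and sometimes report something else, mostly with a low value. They report only what shows in the picture. A call takes as long as a camera call.
- ctrl.boxes_of(picture, thing): "xy" ([column, row] as shares, 0 to 1, of the picture: columns of its width, rows of its height, amid what is visible of it).
- ctrl.cut_out(picture, thing): "pixels" (400x640 bool, what is visible of it) and "xy" ([column, row] as shares, 0 to 1, of the picture: columns of its width, rows of its height, amid what is visible of it).
The state is a dict: "clock": time; "joint_pos": joint angles; "qvel": joint speeds; "tau": joint torques, N m; "tool_pos": TCP position; "orientation": TCP orientation; "force": force on the tool from outside, world axes, zero at the start; "moment": the same for the moment, N m; "opening": finger opening in m; "gripper_force": force on a finger pad.
Only numpy, scipy, OpenCV 4.12 (cv2) and the standard library are available. Lean on these libraries where they do the work, as an engineer would, in place of code of your own. Each camera call takes 0.05 s, during which the arm holds its last target. There are 200 camera calls.

## Working session

There is one attempt and no reset: what is moved stays moved. The work goes in short steps, Python scripts to look and compute and a tool call to move; the robot and the scene stay as the last step left them, time stands still between calls to the robot, and variables do not carry over. Pictures are saved under pics/ and viewed, at most 10 in all, crops included, and the job is handed in when it is done.

Besides the shell and the picture viewer there is one more tool, called after "Call:" as name([rows], argument=value, ...), one row to a line, values as JSON. send_rows: Moves the arm, as the interface text tells. Shift numbers are shares of 800 mm and turn numbers shares of 90 degrees, none past 1 either way. Its arguments: {"type":"object","properties":{"deltas":{"type":"array","items":{"type":"array"}},"gripper":{"type":"number"}},"required":["deltas"]}

```bash
mkdir -p pics; ls
cat > h.py <<'E'
import numpy as np, cv2, pickle
from plant import ctrl
from scipy.spatial.transform import Rotation as Rn
def cam(s):
    f=200/np.tan(np.radians(s["vertical_fov"])/2); R=cv2.Rodrigues(np.array(s["rvec"],float))[0]; t=np.array(s["tvec"],float).ravel()
    return f,R,t
def ray(s,px):
    f,R,t=cam(s); K=np.array([[f,0,s["cx"]],[0,f,s["cy"]],[0,0,1.]])
    d=cv2.undistortPoints(np.array([[px]],float),K,np.array([s["k1"],0,0,0.]))[0,0]
    return -R.T@t, R.T@np.array([d[0],d[1],1.])
def onz(s,px,z):
    o,d=ray(s,px); return o+d*(z-o[2])/d[2]
def proj(s,P):
    f,R,t=cam(s); K=np.array([[f,0,s["cx"]],[0,f,s["cy"]],[0,0,1.]])
    return cv2.projectPoints(np.array(P,float).reshape(-1,3),np.array(s["rvec"],float),t,K,np.array([s["k1"],0,0,0.]))[0].reshape(-1,2)
def tri(rs):
    A=np.zeros((3,3));b=np.zeros(3)
    for o,d in rs:
        d=d/np.linalg.norm(d);M=np.eye(3)-np.outer(d,d);A+=M;b+=M@o
    return np.linalg.solve(A,b)
def save(s,n): cv2.imwrite(f"pics/{n}.png",s["color"][:,:,::-1])
E
cat > a.py <<'E'
from h import *
S={}
for n in ["scene","side","wrist"]:
    s=ctrl.snapshot(n); S[n]=s; 
    f,R,t=cam(s); print(n,f,s["k1"],"cam pos",-R.T@t, "fwd",R[2])
    for th in ["base_board","cam_top","panel_face","screwdriver_handle","stand_mouth","mug_center","stapler","mouse","sticky_block","notebook","tape_roll"]:
        r=ctrl.boxes_of(s,th)
        for q in r[:1]: 
            px=np.array(q["xy"])*[640,400]; print(" ",th,round(q["conf"],2),px.round(1),onz(s,px,0.03).round(3))
pickle.dump(S,open("S0.pkl","wb"))
cv2.imwrite("pics/a.png",cv2.resize(np.vstack([S["scene"]["color"],S["side"]["color"]])[:,:,::-1],(480,600),interpolation=cv2.INTER_AREA)); save(S["scene"],"scene0"); save(S["side"],"side0"); save(S["wrist"],"wrist0")
print(ctrl.get_obs())
E
python3 a.py
```

```text
pics
scene 476.5845190064131 -0.12994793551326203 cam pos [-0.73917868  0.84348453  0.99351125] fwd [ 0.72810913 -0.46343866 -0.50505614]
  base_board 0.83 [333.  217.5] [ 0.511 -0.008  0.03 ]
  cam_top 0.58 [331.6 215.5] [ 0.526 -0.012  0.03 ]
  panel_face 0.56 [322.5 193.4] [ 0.686 -0.074  0.03 ]
  screwdriver_handle 0.51 [270.8 226. ] [0.585 0.216 0.03 ]
  stand_mouth 0.6 [271.  250.8] [0.449 0.286 0.03 ]
  mug_center 0.66 [384.3 194.6] [ 0.543 -0.282  0.03 ]
  stapler 0.8 [356.2 184.9] [ 0.671 -0.233  0.03 ]
  mouse 0.81 [291.9 200.5] [0.704 0.06  0.03 ]
  notebook 0.56 [397.8 186.8] [ 0.564 -0.372  0.03 ]
  tape_roll 0.79 [235.8 278.8] [0.377 0.448 0.03 ]
side 410.9625169504739 0.00016177229638600764 cam pos [0.47481508 1.21646994 0.63200146] fwd [ 0.07735933 -0.90823544 -0.41124679]
  base_board 0.94 [327.9 211.1] [ 0.534 -0.022  0.03 ]
  cam_top 0.77 [330.1 215.3] [0.524 0.009 0.03 ]
  panel_face 0.77 [305.7 198.7] [ 0.618 -0.115  0.03 ]
  screwdriver_handle 0.81 [349.5 236.7] [0.46  0.145 0.03 ]
  stand_mouth 0.57 [346.4 263.7] [0.466 0.291 0.03 ]
  mug_center 0.84 [338. 179.
[... 436 characters left out ...]
 34.5] [0.385 0.462 0.03 ]
{'clock': 1.8, 'joint_pos': array([ 8.29115957e+01,  2.05479442e+01,  6.79922837e-01, -1.00928244e-03,
       -7.01358221e+01, -1.65061683e+01]), 'qvel': array([ 0.06620027, -0.11742826, -0.08237729,  0.04196226, -0.06845253,
        0.0036887 ]), 'tau': array([ 8.90787469e-04, -5.82374990e+01,  2.93297499e+01,  7.00230539e+00,
        1.24578245e-02, -3.44372347e-05]), 'tool_pos': array([0.27018638, 0.61852595, 0.29212468]), 'orientation': array([ 1.79996045e+02, -1.81916938e-04, -2.35949156e+01]), 'force': array([ 0.92923962, -0.88387259, -0.22155261]), 'moment': array([-0.00613063,  0.05350885,  0.02258835]), 'gripper_force': 0.0, 'opening': 0.08801249289378035}
```

View pics/scene0.png

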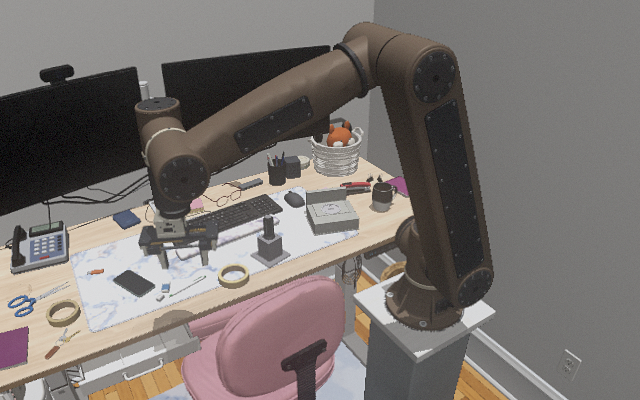

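View pics/side0.png

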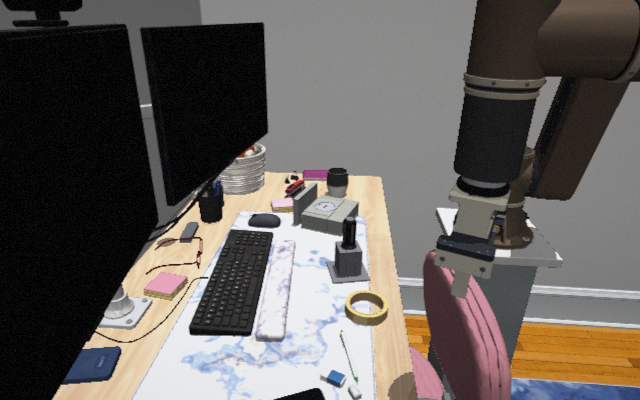

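The stand with the screwdriver is at about (346,255) in the side view, and the board with its cam and panel is at about (330,212). The mug is beyond the board. I'll move the wrist camera over the space between them.

Call:
send_rows([
  [[0.179,0.15,-0.03],0],
  [[0.179,0.15,-0.03],0],
  [[0.179,0.15,-0.03],0],
  [[0.179,0.15,-0.03],0],
  [[0.179,0.15,-0.03],0],
], gripper=1)

```text
clock: 2.22
tool_pos: [0.3545, 0.4479, 0.3173]
orientation: [-180.0, -0.0, -23.7]
force: [-0.0, 0.3, -0.4]
opening: 0.0876
gripper_force: 0.0
```

Call:
send_rows([
  [[0.179,0.15,-0.03],0],
  [[0.179,0.15,-0.03],0],
  [[0.179,0.15,-0.03],0],
  [[0.179,0.15,-0.03],0],
  [[0.179,0.15,-0.03],0],
])

```text
clock: 2.63
tool_pos: [0.4375, 0.2807, 0.3414]
orientation: [-179.9, -0.0, -23.7]
force: [-0.0, 0.1, 0.3]
opening: 0.0877
gripper_force: 0.0
```

Call:
send_rows([
  [[0.179,0.15,-0.03],0],
  [[0.179,0.15,-0.03],0],
  [[0.179,0.15,-0.03],0],
  [[0.179,0.15,-0.03],0],
  [[0.179,0.15,-0.03],0],
])

```text
clock: 3.05
tool_pos: [0.5209, 0.1135, 0.3652]
orientation: [-180.0, -0.1, -23.7]
force: [-0.1, 0.9, -0.0]
opening: 0.0878
gripper_force: 0.0
```

```bash
cat > b.py <<'E'
from h import *
S={n:ctrl.snapshot(n) for n in ["wrist","scene","side"]}
o=ctrl.get_obs(); print(o["clock"],o["tool_pos"],o["orientation"],o["joint_pos"])
for th in ["screwdriver_handle","stand_mouth","cam_top","panel_face","base_board"]:
    rs=[]
    for n,s in S.items():
        r=ctrl.boxes_of(s,th)
        if r: px=np.array(r[0]["xy"])*[640,400]; rs.append(ray(s,px)); print(th,n,round(r[0]["conf"],2),px.round(1))
    if len(rs)>1: print("   tri",tri(rs).round(4))
pickle.dump(S,open("S1.pkl","wb")); save(S["wrist"],"wrist1")
E
python3 b.py
```

```text
3.2 [0.52033382 0.11507442 0.36438777] [-1.79978229e+02 -1.60336805e-02 -2.37864451e+01] [ 3.35664805e+01  4.73429452e+00 -1.04623350e+01  1.81992521e-03
 -7.47763898e+01  3.26466000e+01]
screwdriver_handle scene 0.74 [272.5 227. ]
screwdriver_handle side 0.93 [347.5 237.4]
   tri [0.4685 0.2668 0.1023]
stand_mouth wrist 0.7 [253.4 224.8]
stand_mouth scene 0.64 [271.8 252.6]
stand_mouth side 0.93 [345.7 263.4]
   tri [0.4704 0.2694 0.0091]
cam_top wrist 0.89 [402.6 127.1]
cam_top scene 0.74 [270.4 227.6]
cam_top side 0.9 [327.5 213.2]
   tri [0.5477 0.1062 0.0701]
panel_face wrist 0.78 [407.3  63. ]
panel_face scene 0.74 [325.6 193.2]
panel_face side 0.8 [302.9 198.1]
   tri [ 0.615  -0.0417  0.0699]
base_board wrist 0.92 [403.5 130.3]
base_board scene 0.98 [334.4 214.7]
base_board side 0.63 [328.4 212.1]
   tri [ 0.5275 -0.0221  0.0277]
```

View pics/wrist1.png

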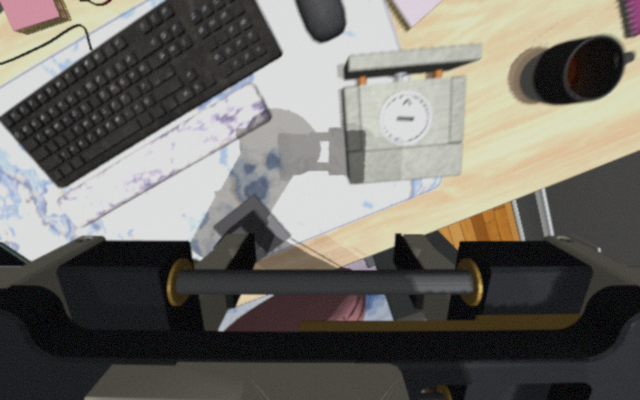

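The wrist view shows the cam disc at (406,119), with the slot about horizontal in the image and the arrow pointing up at (407,101). The panel is above it, and the mug at right. The stand at about (250,225) is hidden by the gripper, so I'll shift the camera to see it.

Call:
send_rows([
  [[-0.134,-0.071,0],0],
  [[-0.134,-0.071,0],0],
  [[-0.134,-0.071,0],0],
  [[-0.134,-0.071,0],0],
  [[-0.134,-0.071,0],0],
])

```text
clock: 4.37
tool_pos: [0.4433, 0.2131, 0.3645]
orientation: [-180.0, -0.0, -23.4]
force: [-0.6, -0.2, -0.5]
opening: 0.0875
gripper_force: 0.0
```

Call:
send_rows([
  [[-0.134,-0.071,0],0],
  [[-0.134,-0.071,0],0],
  [[-0.134,-0.071,0],0],
  [[-0.134,-0.071,0],0],
  [[-0.134,-0.071,0],0],
])

```text
clock: 4.78
tool_pos: [0.3684, 0.3075, 0.3641]
orientation: [180.0, -0.0, -23.5]
force: [0.1, -0.5, 1.1]
opening: 0.0875
gripper_force: 0.0
```

```bash
cat > c.py <<'E'
from h import *
def poly(s,m,z):
    c=max(cv2.findContours(m.astype(np.uint8),0,2)[0],key=cv2.contourArea)[:,0]
    return np.array([onz(s,p,z)[:2] for p in c.astype(float)],np.float32)
S=pickle.load(open("S1.pkl","rb"))
s=ctrl.snapshot("wrist"); save(s,"wrist2"); pickle.dump(s,open("S2.pkl","wb"))
o=ctrl.get_obs(); print(o["clock"],o["tool_pos"],o["orientation"])
for th,z in [("screwdriver_handle",.158),("stand_mouth",.08)]:
    r=ctrl.cut_out(s,th)
    for q in r[:2]: print(th,q["conf"],np.array(q["xy"])*[640,400],q["pixels"].sum())
# rectified top views
def top(s,c,z,half,ang,n=400,name="t"):
    g=(np.arange(n)-n/2)/n*2*half
    X,Y=np.meshgrid(g,-g); ca,sa=np.cos(ang),np.sin(ang)
    P=np.stack([c[0]+X*ca-Y*sa,c[1]+X*sa+Y*ca,np.full_like(X,z)],-1)
    p=proj(s,P).reshape(n,n,2).astype(np.float32)
    return cv2.remap(s["color"],p[...,0],p[...,1],cv2.INTER_CUBIC)[:,:,::-1]
c0=onz(S["wrist"],[406,119],.05); print("cam",c0)
cv2.imwrite("pics/tops.png",np.hstack([top(S["wrist"],c0,.05,.1,0),top(s,(0.4685,.2668),.158,.06,0)]))
E
python3 c.py
```

```text
4.8333 [0.36892987 0.30665816 0.36409046] [ 1.79979493e+02 -8.00405658e-03 -2.35334138e+01]
screwdriver_handle 0.81 [312.896 101.2  ] 864
screwdriver_handle 0.47 [325.696 108.28 ] 3620
stand_mouth 0.57 [324.288 111.2  ] 3534
cam [ 0.5416151  -0.02314719  0.05      ]
```

View pics/tops.png

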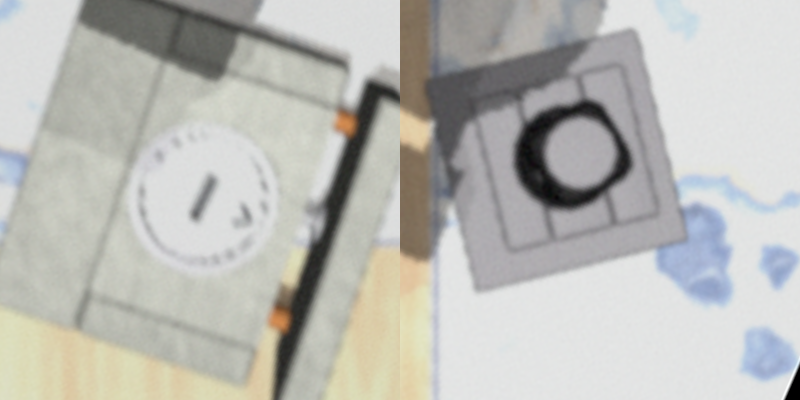

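The left half shows the board's x axis at about -19° in world, with the slot at about 62°. The right half shows the stand and the handle from above, but the handle's turn is unclear, so I'll enlarge it.

Run:
```python
from h import *
import numpy as np
s=pickle.load(open("S2.pkl","rb"))
c=s["color"][50:170,240:400,::-1]; a=cv2.resize(c,None,fx=5,fy=5,interpolation=cv2.INTER_CUBIC)
a=(255*np.clip(a/255.,0,1)**0.5).astype(np.uint8)
cv2.imwrite("pics/crop2.png",a)
```

```text
(no output)
```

View pics/crop2.png

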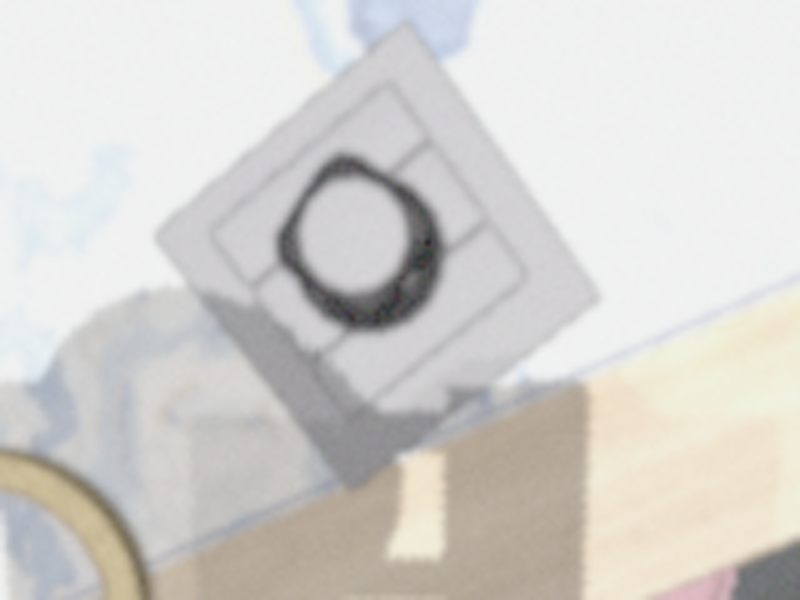

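The handle's black corners show at crop (345,158) and (283,245), and the round grey cap is centred at (355,235). The post edges are about 45° to the image. I'll fit the turn by matching the silhouette.

```bash
cat > d.py <<'E'
from h import *
from scipy.optimize import minimize
s=pickle.load(open("S2.pkl","rb")); S=pickle.load(open("S1.pkl","rb"))
x0,y0,w,h,U=275,65,60,60,6
g=cv2.cvtColor(s["color"][y0:y0+h,x0:x0+w],cv2.COLOR_RGB2GRAY)
big=cv2.resize(g,None,fx=U,fy=U,interpolation=cv2.INTER_CUBIC)
m=(big<95).astype(np.uint8)
c=max(cv2.findContours(m,0,2)[0],key=cv2.contourArea); M=np.zeros_like(m); cv2.drawContours(M,[c],-1,1,-1)
a=np.linspace(0,2*np.pi,73)[:-1]; circ=np.stack([np.cos(a),np.sin(a)],1)
def hull(pts): return cv2.convexHull(((proj(s,pts)-[x0,y0]+.5)*U-.5).astype(np.float32)).round().astype(int)
def sil(p):
    x,y,yaw,r=p; r=np.clip(r,.001,.013); sq=np.sign(circ)*(.014-r)+circ*r
    R=np.array([[np.cos(yaw),-np.sin(yaw)],[np.sin(yaw),np.cos(yaw)]]); q=sq@R.T+[x,y]; I=np.zeros_like(M)
    P=np.vstack([np.c_[q,np.full(72,z)] for z in (.088,.158)]); C=np.vstack([np.c_[circ*.02+[x,y],np.full(72,z)] for z in (.080,.089)])
    cv2.fillConvexPoly(I,hull(P),1); cv2.fillConvexPoly(I,hull(C),1); return I
def cost(p): I=sil(p); return 1-(I&M).sum()/(I|M).sum()
best=[]
for k in range(9):
    r=minimize(cost,[.469,.267,np.radians(k*10),.005],method="Nelder-Mead",options=dict(initial_simplex=np.array([.469,.267,np.radians(k*10),.005])+np.array([[0,0,0,0],[.004,0,0,0],[0,.004,0,0],[0,0,.2,0],[0,0,0,.003]])))
    best.append((r.fun,r.x[0],r.x[1],np.degrees(r.x[2])%90,r.x[3]))
for b in sorted(best)[:4]: print(np.round(b,4))
# foot of stand / cam
w=S["wrist"]
def top(s,c,z,half,n):
    g=((np.arange(n)+.5)-n/2)/n*2*half; X,Y=np.meshgrid(g,-g)
    p=proj(s,np.stack([c[0]+X,c[1]+Y,np.full_like(X,z)],-1)).reshape(n,n,2).astype(np.float32)
    return cv2.cvtColor(cv2.remap(s["color"],p[...,0],p[...,1],cv2.INTER_CUBIC),cv2.COLOR_RGB2GRAY)
c0=np.array([.5416,-.0231]); T=top(w,c0,.05,.015,300).astype(float)
W=np.clip(170-T,0,None); yy,xx=np.mgrid[:300,:300]; X=(xx-149.5)*1e-4; Y=-(yy-149.5)*1e-4
W[np.hypot(X,Y)>.0145]=0
mx,my=(W*X).sum()/W.sum(),(W*Y).sum()/W.sum(); cov=np.cov(np.vstack([X.ravel(),Y.ravel()]),aweights=W.ravel()); e,v=np.linalg.eigh(cov)
print("slot centre",c0+[mx,my],"ang",np.degrees(np.arctan2(v[1,1],v[0,1]))%180,"sd mm",1e3*np.sqrt(e))
q=ctrl.cut_out(ctrl.snapshot("wrist"),"base_board")
for n in ("scene","side"):
    pass
P=[[.469,.267,.08]];
E
python3 d.py
```

```text
[7.25000e-02 4.63000e-01 2.81400e-01 3.58306e+01 1.14000e-02]
[7.28000e-02 4.62800e-01 2.81400e-01 3.98364e+01 1.12000e-02]
[7.49000e-02 4.63100e-01 2.81300e-01 3.37591e+01 1.68000e-02]
[7.51000e-02 4.62500e-01 2.81400e-01 2.82785e+01 1.11000e-02]
slot centre [ 0.5427814  -0.02282058] ang 64.1920676309371 sd mm [1.11545633 6.27806943]
```

```bash
cat >> d.py <<'E'
print("---")
for px in [(309,81.5),(296.5,98.5),(311,97)]:
    p=onz(s,px,.158)[:2]; d=p-[.463,.2814]; print(px,p.round(4),"r",np.hypot(*d).round(4),np.degrees(np.arctan2(d[1],d[0])).round(1))
for rr in (.003,.005,.007):
  print(rr,[(d,round(min(minimize(lambda p:cost([p[0],p[1],np.radians(d),rr]),[.463,.2814],method="Nelder-Mead",options=dict(initial_simplex=[[.463,.2814],[.465,.2814],[.463,.2834]])).fun,1),3)) for d in range(0,90,10)])
I=sil([best[0][1],best[0][2],np.radians(36),.005])
def cc(I): return max(cv2.findContours(I,0,1)[0],key=cv2.contourArea)
o=cv2.cvtColor(big,cv2.COLOR_GRAY2BGR); o=np.clip(o*1.5,0,255).astype(np.uint8); 
o2=o.copy(); cv2.drawContours(o,[cc(M)],-1,(0,0,255),1)
for d,col in((15,(0,255,0)),(36,(255,0,0)),(60,(0,200,255))): cv2.drawContours(o2,[cc(sil([.463,.2814,np.radians(d),.005]))],-1,col,1)
cv2.imwrite("pics/fit.png",np.hstack([o,o2]))
E
python3 d.py | sed -n '/---/,$p'
```

```text
---
(309, 81.5) [0.4761 0.2762] r 0.0141 -21.6
(296.5, 98.5) [0.4665 0.2945] r 0.0136 75.0
(311, 97) [0.4619 0.2804] r 0.0015 -136.4
0.003 [(0, np.float64(0.139)), (10, np.float64(0.127)), (20, np.float64(0.113)), (30, np.float64(0.109)), (40, np.float64(0.114)), (50, np.float64(0.128)), (60, np.float64(0.143)), (70, np.float64(0.152)), (80, np.float64(0.149))]
0.005 [(0, np.float64(0.13)), (10, np.float64(0.119)), (20, np.float64(0.109)), (30, np.float64(0.1)), (40, np.float64(0.104)), (50, np.float64(0.117)), (60, np.float64(0.134)), (70, np.float64(0.142)), (80, np.float64(0.139))]
0.007 [(0, np.float64(0.12)), (10, np.float64(0.109)), (20, np.float64(0.097)), (30, np.float64(0.088)), (40, np.float64(0.092)), (50, np.float64(0.103)), (60, np.float64(0.119)), (70, np.float64(0.128)), (80, np.float64(0.127))]
```

View pics/fit.png

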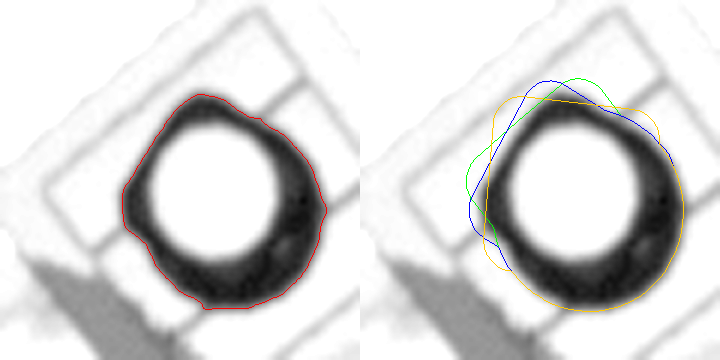

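Call:
send_rows([
  [[0.06,-0.008,0.05],-0.08],
  [[0.1195,-0.017,0.11],-0.16],
  [[0.1195,-0.017,0.11],-0.24],
  [[0.1195,-0.017,0.11],-0.31],
  [[0.1195,-0.017,0.11],-0.31],
], gripper=1)

```text
clock: 5.55
tool_pos: [0.4629, 0.2787, 0.2729]
orientation: [179.8, 0.2, 4.5]
force: [0.8, -0.3, 1.0]
opening: 0.0877
gripper_force: 0.0
```

Call:
send_rows([
  [[0,0,0],-0.07],
  [[0,0,0],-0.14],
  [[0,0,0],-0.21],
  [[0,0,0],-0.285],
  [[0,0,0],-0.285],
])

```text
clock: 5.97
tool_pos: [0.4618, 0.2809, 0.2774]
orientation: [-180.0, -0.1, 30.0]
force: [-0.6, -0.4, 0.4]
opening: 0.0878
gripper_force: 0.0
```

```bash
cat > e.py <<'E'
from h import *
s=ctrl.snapshot("wrist"); o=ctrl.get_obs(); print(o["clock"],o["tool_pos"],o["orientation"],o["joint_pos"].round(1))
for q in ctrl.cut_out(s,"screwdriver_handle")[:2]:
    px=np.array(q["xy"])*[640,400]; print(q["conf"],px,q["pixels"].sum(),onz(s,px,.15)); 
    y,x=np.nonzero(q["pixels"]); print(x.min(),x.max(),y.min(),y.max())
save(s,"wrist3"); pickle.dump(s,open("S3.pkl","wb"))
E
python3 e.py
```

```text
6.0167 [0.46180606 0.28090002 0.277255  ] [-1.79973000e+02 -8.89471361e-02  2.96717812e+01] [ 52.1   8.5 -17.7   0.  -63.8  67.6]
0.83 [323.392 201.12 ] 1776 [0.47047664 0.28656993 0.15      ]
306 342 173 228
```

View pics/wrist3.png

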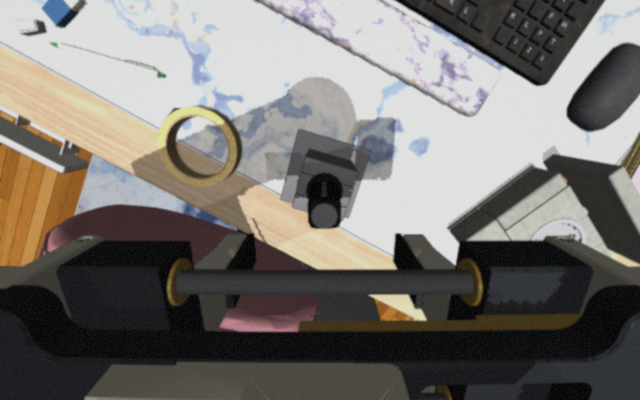

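The handle's cap is at (323,214), centred between the fingers in column and square to them. I'll go down and grip.

Call:
send_rows([
  [[0,0,0.04],0],
  [[0,0,0.08],0],
  [[0,0,0.11],0],
  [[0,0,0.13],0],
  [[0,0,0.13],0],
])

```text
clock: 6.48
tool_pos: [0.4604, 0.2795, 0.1691]
orientation: [179.9, 0.3, 29.6]
force: [-1.1, -0.4, 0.6]
opening: 0.0875
gripper_force: 0.0
```

Call:
send_rows([
  [[0,0,0],0],
  [[0,0,0],0],
  [[0,0,0],0],
  [[0,0,0],0],
  [[0,0,0],0],
], gripper=0)

```text
clock: 6.9
tool_pos: [0.4621, 0.2812, 0.1732]
orientation: [-180.0, -0.1, 29.9]
force: [0.4, 0.3, 0.1]
opening: 0.0598
gripper_force: 0.0
```

Call:
send_rows([
  [[0,0,0],0],
  [[0,0,0],0],
  [[0,0,0],0],
  [[0,0,0],0],
  [[0,0,0],0],
])

```text
clock: 7.32
tool_pos: [0.4618, 0.2808, 0.1722]
orientation: [-180.0, -0.0, 30.0]
force: [0.8, -0.1, 0.2]
opening: 0.028
gripper_force: 29.9
```

Call:
send_rows([
  [[0,0,-0.04],0],
  [[0,0,-0.09],0],
  [[0,0,-0.14],0],
  [[0,0,-0.18],0],
  [[0,0,-0.18],0],
])

```text
clock: 7.73
tool_pos: [0.4639, 0.2823, 0.3235]
orientation: [-179.9, -0.6, 30.0]
force: [1.0, 0.5, -1.2]
opening: 0.0279
gripper_force: 30.0
```

```bash
cat > f.py <<'E'
from h import *
S={n:ctrl.snapshot(n) for n in ["wrist","side"]}; o=ctrl.get_obs(); print(o["clock"],o["tool_pos"],o["orientation"],o["opening"],o["gripper_force"])
pickle.dump(S,open("S4.pkl","wb"))
R=Rn.from_euler("xyz",o["orientation"],degrees=True).as_matrix(); tip=o["tool_pos"]+R@[0,0,.047+.110]
outs=[]
for n,s in S.items():
    p=proj(s,tip)[0]; print(n,p); x,y=(p-[40,40 if n=="side" else 40]).astype(int).clip(0,None); c=s["color"][y:y+60,x:x+80,::-1]
    outs.append(cv2.resize(c,(400,300),interpolation=cv2.INTER_CUBIC))
cv2.imwrite("pics/lift.png",np.hstack(outs))
E
python3 f.py
```

```text
7.8333 [0.461869   0.28108744 0.31724561] [-1.79920197e+02 -1.37056294e-01  2.99469838e+01] 0.027799946351933086 29.984976053237915
wrist [324.11528478 203.60503657]
side [350.18122724 218.27630411]
```

View pics/lift.png

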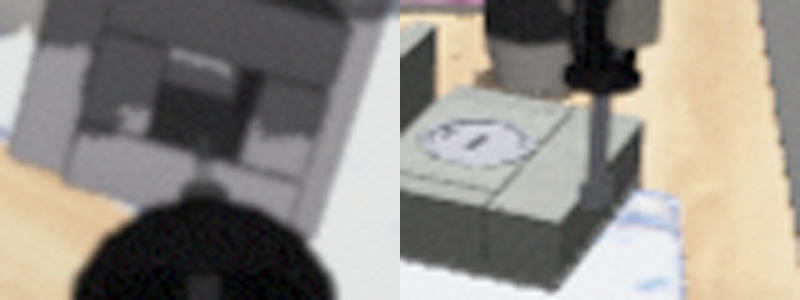

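In the wrist crop the blade looks thin (about 4 px), so it lies along tool x at about 30° in world. The side view agrees with that. I'll carry it near the cam with the tool turned to the slot angle of about 64°.

Call:
send_rows([
  [[-0.02,0.049,0],0],
  [[-0.035,0.098,0],0],
  [[-0.05,0.148,0],0],
  [[-0.062,0.197,0],0],
  [[-0.062,0.197,0],0],
])

```text
clock: 8.25
tool_pos: [0.4973, 0.114, 0.3144]
orientation: [180.0, 0.2, 29.7]
force: [0.5, 0.6, -1.2]
opening: 0.0277
gripper_force: 30.0
```

Call:
send_rows([
  [[-0.02,0.049,0.02],0],
  [[-0.035,0.098,0.04],0],
  [[-0.05,0.148,0.06],0],
  [[-0.062,0.197,0.071],0],
  [[-0.062,0.197,0.071],0],
])

```text
clock: 8.67
tool_pos: [0.532, -0.0462, 0.2553]
orientation: [-179.9, 0.4, 29.8]
force: [0.1, 1.1, -1.4]
opening: 0.0281
gripper_force: 30.0
```

Call:
send_rows([
  [[0,0,0],-0.07],
  [[0,0,0],-0.14],
  [[0,0,0],-0.21],
  [[0,0,0],-0.28],
  [[0,0,0],-0.35],
])

```text
clock: 9.08
tool_pos: [0.5324, -0.0419, 0.2575]
orientation: [-179.8, 0.1, 61.7]
force: [0.6, -0.3, -0.7]
opening: 0.0277
gripper_force: 30.0
```

Call:
send_rows([
  [[0,0,0],-0.03],
  [[0,0,0],-0.03],
  [[0,0,0],-0.03],
  [[0,0,0],-0.03],
  [[0,0,0],-0.03],
])

```text
clock: 9.5
tool_pos: [0.5331, -0.0418, 0.2589]
orientation: [-180.0, 0.0, 64.1]
force: [-0.3, 0.1, -1.6]
opening: 0.0277
gripper_force: 30.0
```

```bash
cat > g.py <<'E'
from h import *
s=ctrl.snapshot("wrist"); o=ctrl.get_obs(); print(o["clock"],o["tool_pos"],o["orientation"],o["joint_pos"].round(1))
pickle.dump(s,open("S5.pkl","wb")); R=Rn.from_euler("xyz",o["orientation"],degrees=True).as_matrix()
print("tip pred px",proj(s,o["tool_pos"]+R@[0,0,.162]),"cam px",proj(s,[.5428,-.0228,.05]))
cv2.imwrite("pics/near.png",cv2.resize(s["color"][60:260,200:460,::-1],None,fx=3,fy=3,interpolation=cv2.INTER_CUBIC))
E
python3 g.py
```

```text
9.55 [ 0.53314196 -0.04178242  0.25907674] [-1.79978577e+02  1.61914688e-02  6.40967881e+01] [ 16.5   8.8 -19.8  -0.  -61.4 137.6]
tip pred px [[324.82525874 200.32242137]] cam px [[325.17726127 169.01673555]]
```

View pics/near.png

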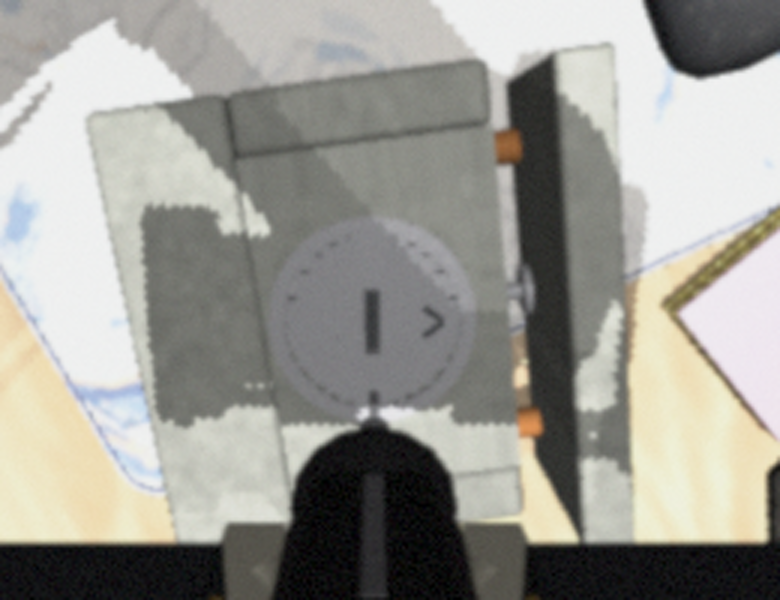

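The slot is at crop (372,321), vertical in the image. The blade end just below it at (374,393) is thin and lines up with the slot. The arrow points to the panel. Now the exact offset.

```bash
cat > k.py <<'E'
from h import *
s=pickle.load(open("S5.pkl","rb")); g=cv2.cvtColor(s["color"],cv2.COLOR_RGB2GRAY).astype(float)
def mom(x0,x1,y0,y1,thr):
    w=np.clip(thr-g[y0:y1,x0:x1],0,None); yy,xx=np.mgrid[y0:y1,x0:x1]; return w,xx,yy
w,xx,yy=mom(316,333,153,181,95); m=w.sum(); c=np.array([(w*xx).sum(),(w*yy).sum()])/m
e,v=np.linalg.eigh(np.cov(np.vstack([xx.ravel(),yy.ravel()]),aweights=w.ravel())); d=v[:,1]
P=onz(s,c,.05); a,b=onz(s,c+d*8,.05),onz(s,c-d*8,.05); print("slot px",c,P,"ang",np.degrees(np.arctan2(*(a-b)[1::-1]))%180)
R=Rn.from_euler("xyz",[180,0,64.1],degrees=True).as_matrix(); print("slot in tool",1e3*R.T@(P-[.53314,-.04178,.25908]))
for y in range(186,199,2): print(y,g[y,316:334].round().astype(int))
E
python3 k.py
```

```text
slot px [323.52078677 166.57621815] [ 0.54234909 -0.01956223  0.05      ] ang 64.30350688847777
slot in tool [ 24.00870939  -1.42065392 209.08      ]
186 [128 125 124 128 127 128 124 124 125 125 123 125 127 124 126 130 126 127]
188 [125 127 125 127 127 125 127 125 126 127 126 127 128 128 127 125 128 123]
190 [126 124 129 126 125 124 119 102  95 101 117 125 127 126 126 127 127 126]
192 [123 121 124 123 124 125 114  84  67  80 101 120 126 125 127 123 124 120]
194 [110 109 120 123 126 126 119  95  84  87 105 120 124 126 133 115 114 123]
196 [124 124 129 150 187 206 192 148 122 133 167 200 209 217 222 218 209 200]
198 [125 129 153 192 210 217 195 145 122 135 173 214 226 229 229 229 230 228]
```

Call:
send_rows([
  [[0.0145,-0.001,0],0],
  [[0.029,-0.001,0.01],0],
  [[0.029,-0.001,0.03],0],
  [[0.029,-0.001,0.045],0],
  [[0.029,-0.001,0.052],0],
])

```text
clock: 9.97
tool_pos: [0.5422, -0.0198, 0.2155]
orientation: [-179.9, 0.1, 64.2]
force: [0.0, 0.7, -1.4]
opening: 0.028
gripper_force: 30.0
```

Call:
send_rows([
  [[0,0,0],0],
  [[0,0,0],0],
  [[0,0,0.003],0],
  [[0,0,0.006],0],
  [[0,0,0.008],0],
])

```text
clock: 10.38
tool_pos: [0.5428, -0.0205, 0.2116]
orientation: [180.0, -0.0, 64.1]
force: [-0.3, -0.6, -1.9]
opening: 0.0279
gripper_force: 30.0
```

```bash
cat > st.py <<'E'
from h import *
o=ctrl.get_obs(); print(o["clock"],o["tool_pos"].round(4),o["orientation"].round(2),o["force"].round(1),o["moment"].round(2),o["opening"],o["joint_pos"].round(1))
E
python3 st.py
```

```text
10.3833 [ 0.5428 -0.0205  0.2116] [ 1.7996e+02 -4.0000e-02  6.4150e+01] [-0.3 -0.6 -1.9] [-0.09 -0.1   0.03] 0.027871251009105865 [ 18.5  12.1 -22.5  -0.  -55.4 135.6]
```

Call:
send_rows([
  [[0,0,0.001],0],
  [[0,0,0.002],0],
  [[0,0,0.003],0],
  [[0,0,0.004],0],
  [[0,0,0.004],0],
])

```text
clock: 10.8
tool_pos: [0.5426, -0.0206, 0.2081]
orientation: [-180.0, 0.0, 64.2]
force: [-0.4, 1.3, -1.4]
opening: 0.0281
gripper_force: 30.0
```

Call:
send_rows([
  [[0,0,0.001],0],
  [[0,0,0.002],0],
  [[0,0,0.003],0],
  [[0,0,0.004],0],
  [[0,0,0.004],0],
])

```text
clock: 11.22
tool_pos: [0.5426, -0.0206, 0.2048]
orientation: [-180.0, 0.0, 64.2]
force: [0.1, -0.3, -1.7]
opening: 0.028
gripper_force: 30.0
```

Call:
send_rows([
  [[0,0,0.001],0],
  [[0,0,0.0015],0],
  [[0,0,0.0015],0],
  [[0,0,0.0015],0],
  [[0,0,0.0015],0],
])

```text
clock: 11.63
tool_pos: [0.5427, -0.0206, 0.2038]
orientation: [180.0, -0.0, 64.2]
force: [-1.1, 0.1, -1.9]
opening: 0.0276
gripper_force: 30.0
```

```bash
python3 st.py
python3 - <<'E'
from h import *
s=ctrl.snapshot("side"); p=proj(s,[.5428,-.0205,.05])[0]; print(p); x,y=(p-[60,60]).astype(int)
cv2.imwrite("pics/in.png",cv2.resize(s["color"][y:y+100,x:x+120,::-1],None,fx=6,fy=6,interpolation=cv2.INTER_CUBIC))
E
```

```text
11.6333 [ 0.5427 -0.0206  0.2038] [180.    -0.    64.15] [-1.1  0.1 -1.9] [-0.04 -0.1  -0.03] 0.027639661041786893 [ 18.5  12.6 -23.    0.  -54.4 135.6]
[325.18044966 205.79388237]
```

View pics/in.png

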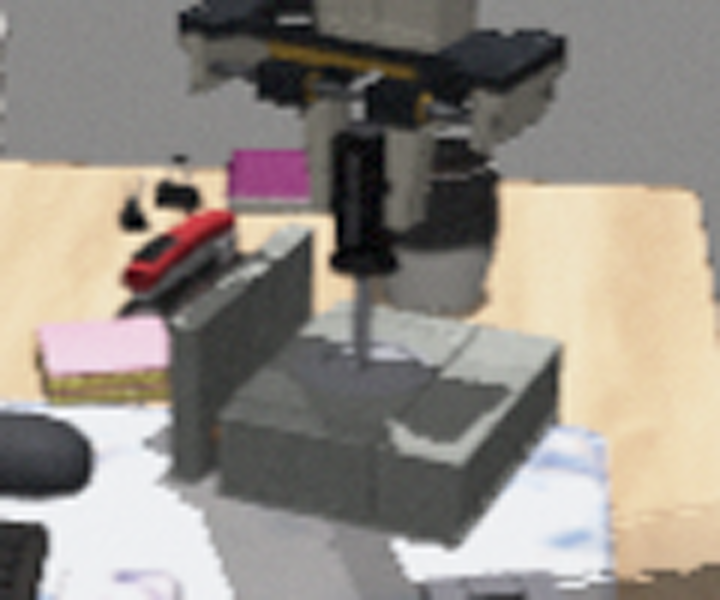

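The blade appears to be sunk in the disc at (360,365), with no contact force yet. I'll press down slightly to feel the slot floor, then start turning.

Call:
send_rows([
  [[0,0,0.001],0],
  [[0,0,0.002],0],
  [[0,0,0.002],0],
  [[0,0,0.002],0],
  [[0,0,0.002],0],
])

```text
clock: 12.1
tool_pos: [0.5427, -0.0206, 0.2021]
orientation: [180.0, -0.0, 64.2]
force: [0.2, -0.0, -0.6]
opening: 0.0279
gripper_force: 30.0
```

Call:
send_rows([
  [[0,0,0],0.04],
  [[0,0,0],0.08],
  [[0,0,0],0.12],
  [[0,0,0],0.16],
  [[0,0,0],0.2],
])

```text
clock: 12.52
tool_pos: [0.5424, -0.0203, 0.2021]
orientation: [-180.0, 0.0, 46.0]
force: [-2.5, 0.5, 0.5]
opening: 0.0275
gripper_force: 30.0
```

```bash
python3 st.py
```

```text
12.5167 [ 0.5424 -0.0203  0.2021] [-179.96    0.     45.98] [-2.5  0.5  0.5] [0.85 0.69 0.11] 0.02750878911194015 [ 18.5  12.7 -23.1  -0.  -54.2 117.5]
```

Call:
send_rows([
  [[0,0,0],0.06],
  [[0,0,0],0.12],
  [[0,0,0],0.18],
  [[0,0,0],0.24],
  [[0,0,0],0.3],
])

```text
clock: 12.93
tool_pos: [0.5422, -0.02, 0.2021]
orientation: [-179.9, 0.0, 18.9]
force: [-2.6, 3.6, 1.1]
opening: 0.0277
gripper_force: 30.0
```

```bash
python3 st.py
```

```text
12.9333 [ 0.5422 -0.02    0.2021] [-1.7994e+02  2.0000e-02  1.8890e+01] [-2.6  3.6  1.1] [1.76 1.06 0.05] 0.02765091080512162 [ 18.5  12.7 -23.1  -0.1 -54.2  90.4]
```

Call:
send_rows([
  [[0,0,0],0.06],
  [[0,0,0],0.12],
  [[0,0,0],0.18],
  [[0,0,0],0.24],
  [[0,0,0],0.3],
])

```text
clock: 13.35
tool_pos: [0.5424, -0.0197, 0.2021]
orientation: [-179.9, 0.0, -8.1]
force: [-2.4, 4.4, 1.0]
opening: 0.0275
gripper_force: 30.0
```

```bash
cat > v.py <<'E'
from h import *
import sys
S={n:ctrl.snapshot(n) for n in ["side","wrist"]}; exec(open("st.py").read().split("\n",1)[1])
s=S["side"]; a=cv2.resize(s["color"][140:250,260:380,::-1],(480,440),interpolation=cv2.INTER_CUBIC)
b=cv2.resize(S["wrist"]["color"][60:260,220:420,::-1],(320,320),interpolation=cv2.INTER_CUBIC); b=np.vstack([b,np.zeros((120,320,3),np.uint8)])
cv2.imwrite(f"pics/{sys.argv[1]}.png",np.hstack([a,b])); pickle.dump(S,open(f"{sys.argv[1]}.pkl","wb"))
E
python3 v.py turn1
```

```text
13.45 [ 0.5424 -0.0197  0.2021] [-1.7992e+02  2.0000e-02 -8.0800e+00] [-1.4  5.2  0.7] [2.23 0.98 0.08] 0.02759533963594024 [ 18.6  12.7 -23.1  -0.1 -54.2  63.4]
```

View pics/turn1.png

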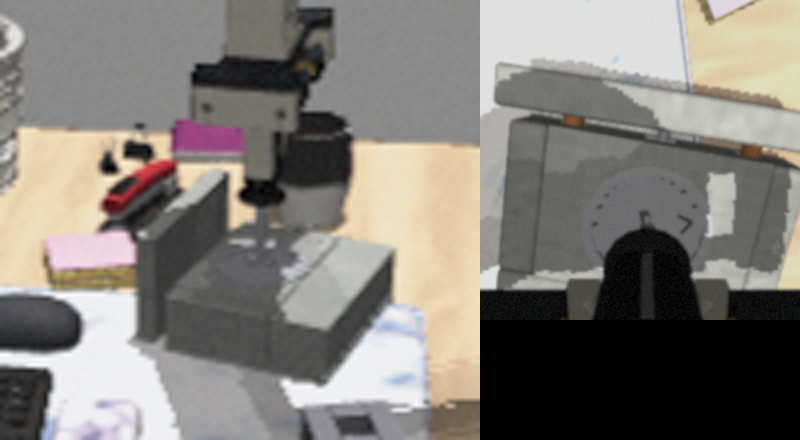

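The disc is turning with the tool (the arrow at (685,222) has swung round), but side force is building up. I'll recentre about 1 mm and keep turning.

Call:
send_rows([
  [[-0.0008,-0.0014,0],0.05],
  [[-0.0008,-0.0014,0],0.11],
  [[-0.0008,-0.0014,0],0.17],
  [[-0.0008,-0.0014,0],0.23],
  [[-0.0008,-0.0014,0],0.29],
])

```text
clock: 13.87
tool_pos: [0.5423, -0.019, 0.2022]
orientation: [-180.0, -0.0, -34.2]
force: [0.1, 2.7, -1.5]
opening: 0.0283
gripper_force: 30.0
```

```bash
python3 st.py
```

```text
13.8667 [ 0.5423 -0.019   0.2022] [-179.95   -0.    -34.2 ] [ 0.1  2.7 -1.5] [ 1.05 -0.07  0.18] 0.02829011924199399 [ 18.7  12.6 -23.2  -0.  -54.2  37.1]
```

Call:
send_rows([
  [[0,0,0],0.06],
  [[0,0,0],0.12],
  [[0,0,0],0.18],
  [[0,0,0],0.24],
  [[0,0,0],0.3],
])

```text
clock: 14.28
tool_pos: [0.5426, -0.0188, 0.2022]
orientation: [-179.9, 0.0, -61.2]
force: [0.9, 2.0, -2.0]
opening: 0.0279
gripper_force: 30.0
```

```bash
python3 st.py
```

```text
14.2833 [ 0.5426 -0.0188  0.2022] [-1.7992e+02  2.0000e-02 -6.1200e+01] [ 0.9  2.  -2. ] [ 1.12 -0.48  0.11] 0.027894882831726375 [ 18.7  12.6 -23.2  -0.  -54.1  10.1]
```

Call:
send_rows([
  [[0,0,0],0.06],
  [[0,0,0],0.12],
  [[0,0,0],0.18],
  [[0,0,0],0.24],
  [[0,0,0],0.3],
])

```text
clock: 14.7
tool_pos: [0.5429, -0.0188, 0.2022]
orientation: [-179.9, 0.1, -88.2]
force: [2.6, 1.8, -3.3]
opening: 0.0282
gripper_force: 30.0
```

```bash
python3 st.py
```

```text
14.7 [ 0.5429 -0.0188  0.2022] [-1.799e+02  5.000e-02 -8.820e+01] [ 2.6  1.8 -3.3] [ 0.96 -1.05  0.1 ] 0.028220957498672164 [ 18.7  12.6 -23.1  -0.  -54.1 -16.9]
```

Call:
send_rows([
  [[0,0,0],0.05],
  [[0,0,0],0.1],
  [[0,0,0],0.15],
  [[0,0,0],0.18],
  [[0,0,0],0.2],
])

```text
clock: 15.12
tool_pos: [0.5431, -0.0189, 0.2023]
orientation: [-179.9, 0.1, -106.1]
force: [3.4, 1.3, -4.1]
opening: 0.028
gripper_force: 30.0
```

```bash
python3 st.py
```

```text
15.1167 [ 0.5431 -0.0189  0.2023] [-1.7990e+02  8.0000e-02 -1.0609e+02] [ 3.4  1.3 -4.1] [ 0.68 -1.37  0.15] 0.028007826131767583 [ 18.7  12.6 -23.1  -0.  -54.1 -34.8]
```

Call:
send_rows([
  [[0,0,0],0.03],
  [[0,0,0],0.06],
  [[0,0,0],0.08],
  [[0,0,0],0.1],
  [[0,0,0],0.1],
])

```text
clock: 15.53
tool_pos: [0.5431, -0.0189, 0.2023]
orientation: [-179.9, 0.1, -115.0]
force: [4.3, 0.7, -4.2]
opening: 0.0281
gripper_force: 30.0
```

```bash
python3 st.py
```

```text
15.5333 [ 0.5431 -0.0189  0.2023] [-1.7991e+02  9.0000e-02 -1.1501e+02] [ 4.3  0.7 -4.2] [ 0.67 -1.74  0.08] 0.02812946816603299 [ 18.7  12.6 -23.1  -0.  -54.1 -43.7]
```

Call:
send_rows([
  [[0,0,0],0.03],
  [[0,0,0],0.06],
  [[0,0,0],0.08],
  [[0,0,0],0.1],
  [[0,0,0],0.1],
])

```text
clock: 15.95
tool_pos: [0.5431, -0.0191, 0.2023]
orientation: [-179.9, 0.1, -124.0]
force: [4.6, 0.9, -5.9]
opening: 0.0274
gripper_force: 30.0
```

```bash
python3 st.py
```

```text
15.95 [ 0.5431 -0.0191  0.2023] [-1.7992e+02  9.0000e-02 -1.2395e+02] [ 4.6  0.9 -5.9] [ 0.51 -2.31  0.07] 0.027384786571402787 [ 18.7  12.6 -23.1   0.  -54.1 -52.6]
```

Call:
send_rows([
  [[0,0,0],0.03],
  [[0,0,0],0.06],
  [[0,0,0],0.08],
  [[0,0,0],0.08],
  [[0,0,0],0.08],
])

```text
clock: 16.37
tool_pos: [0.5432, -0.0191, 0.2024]
orientation: [-179.9, 0.1, -131.0]
force: [3.9, 1.0, -5.2]
opening: 0.0282
gripper_force: 30.0
```

```bash
python3 st.py
```

```text
16.3667 [ 0.5432 -0.0191  0.2024] [-1.7992e+02  1.1000e-01 -1.3103e+02] [ 3.9  1.  -5.2] [ 0.36 -2.5   0.09] 0.028232941163217073 [ 18.7  12.6 -23.1   0.  -54.1 -59.7]
```

Call:
send_rows([
  [[-0.0007,-0.0008,0],0.03],
  [[-0.0007,-0.0008,0],0.06],
  [[-0.0007,-0.0008,0],0.08],
  [[-0.0007,-0.0008,0],0.08],
  [[-0.0007,-0.0008,0],0.08],
])

```text
clock: 16.78
tool_pos: [0.5436, -0.0192, 0.2022]
orientation: [-180.0, 0.1, -138.2]
force: [5.0, 1.2, -5.4]
opening: 0.0284
gripper_force: 30.0
```

```bash
python3 st.py
cat > gap.py <<'E'
from h import *
a=pickle.load(open("S1.pkl","rb"))["side"]; t=pickle.load(open("turn1.pkl","rb"))["side"]; b=ctrl.snapshot("side"); pickle.dump(b,open("now.pkl","wb"))
f=lambda s:cv2.cvtColor(s["color"],cv2.COLOR_RGB2GRAY)
# panel top corner patches & board reference patches: small template matching with subpixel (upsampled)
def m(A,B,x0,x1,y0,y1):
    u=8; T=cv2.resize(A[y0:y1,x0:x1],None,fx=u,fy=u,interpolation=cv2.INTER_CUBIC); W=cv2.resize(B[y0-8:y1+8,x0-8:x1+8],None,fx=u,fy=u,interpolation=cv2.INTER_CUBIC)
    r=cv2.matchTemplate(W,T,cv2.TM_CCOEFF_NORMED); _,v,_,l=cv2.minMaxLoc(r); return round(v,3),l[0]/u-8,l[1]/u-8
# expected px shift of panel when moved 11 mm along board -x
u=np.array([np.cos(np.radians(-19)),np.sin(np.radians(-19)),0]); c=np.array([.5423,-.0196,.0]); v=np.array([-u[1],u[0],0])
for off in (.08,-.08):
    P=c+u*.061+v*off+[0,0,.095]; Q=P-u*.011; print("corner px",proj(b,P)[0],"shift/11mm",proj(b,Q)[0]-proj(b,P)[0])
P=proj(b,c+u*.061+v*.08+[0,0,.06])[0].astype(int)
for nm,A in(("S1",a),("turn1",t)):
    print(nm,"panel end",m(f(A),f(b),P[0]-10,P[0]+8,P[1]-18,P[1]+22),"stapler ref",m(f(A),f(b),282,300,178,200))
E
python3 gap.py
```

```text
16.7833 [ 0.5436 -0.0192  0.2022] [-1.7996e+02  6.0000e-02 -1.3819e+02] [ 5.   1.2 -5.4] [ 0.43 -2.27  0.23] 0.02837079606385006 [ 18.6  12.7 -23.1   0.  -54.2 -66.8]
corner px [298.13989591 199.35867623] shift/11mm [3.12428141 0.60515466]
corner px [318.26245612 182.31173864] shift/11mm [2.89060829 0.5006282 ]
S1 panel end (0.812, 2.625, 0.125) stapler ref (0.966, 0.125, 0.0)
turn1 panel end (0.892, 1.625, 0.125) stapler ref (0.983, 0.0, 0.0)
```

Call:
send_rows([
  [[0,0,0],0.03],
  [[0,0,0],0.06],
  [[0,0,0],0.08],
  [[0,0,0],0.08],
  [[0,0,0],0.08],
])

```text
clock: 17.25
tool_pos: [0.5436, -0.0194, 0.2023]
orientation: [-180.0, 0.1, -145.4]
force: [4.4, 0.5, -5.8]
opening: 0.0279
gripper_force: 30.1
```

```bash
python3 st.py; python3 gap.py | tail -2
```

```text
17.25 [ 0.5436 -0.0194  0.2023] [-1.7995e+02  5.0000e-02 -1.4540e+02] [ 4.4  0.5 -5.8] [-0.03 -2.57  0.56] 0.02786430394322012 [ 18.6  12.7 -23.1   0.  -54.2 -74.1]
S1 panel end (0.814, 2.75, 0.0) stapler ref (0.966, 0.125, 0.0)
turn1 panel end (0.895, 1.875, 0.125) stapler ref (0.983, 0.0, 0.0)
```

Call:
send_rows([
  [[0,0,0],0.03],
  [[0,0,0],0.06],
  [[0,0,0],0.08],
  [[0,0,0],0.08],
  [[0,0,0],0.08],
])

```text
clock: 17.72
tool_pos: [0.5432, -0.0195, 0.2023]
orientation: [-180.0, 0.0, -152.6]
force: [3.2, -0.3, -2.3]
opening: 0.0285
gripper_force: 31.2
```

```bash
python3 st.py; python3 gap.py | tail -2
```

```text
17.7167 [ 0.5432 -0.0195  0.2023] [-179.96    0.   -152.56] [ 3.2 -0.3 -2.3] [-0.18 -1.99  1.15] 0.02847948784816829 [ 18.6  12.7 -23.1   0.  -54.2 -81.2]
S1 panel end (0.809, 3.0, 0.0) stapler ref (0.966, 0.125, 0.0)
turn1 panel end (0.89, 2.0, 0.0) stapler ref (0.982, 0.0, 0.0)
```

Torque is at 1.15 N m, so the cam is at its hard stop, and the panel has moved about 10.5 mm. I'll back off the torque.

Call:
send_rows([
  [[0,0,0],-0.03],
  [[0,0,0],-0.06],
  [[0,0,0],-0.09],
  [[0,0,0],-0.12],
  [[0,0,0],-0.12],
])

```text
clock: 18.18
tool_pos: [0.5431, -0.0195, 0.2023]
orientation: [180.0, 0.0, -141.8]
force: [3.7, -0.4, -2.2]
opening: 0.0284
gripper_force: 29.6
```

```bash
python3 st.py; python3 gap.py | tail -2
```

```text
18.1833 [ 0.5431 -0.0195  0.2023] [ 1.8000e+02  1.0000e-02 -1.4181e+02] [ 3.7 -0.4 -2.2] [-0.04 -1.73  0.13] 0.028415000443075794 [ 18.6  12.7 -23.1  -0.  -54.2 -70.4]
S1 panel end (0.815, 2.625, 0.125) stapler ref (0.965, 0.125, 0.0)
turn1 panel end (0.895, 1.75, 0.125) stapler ref (0.982, 0.0, 0.0)
```

Call:
send_rows([
  [[0,0,0],-0.03],
  [[0,0,0],-0.03],
  [[0,0,-0.005],-0.03],
  [[0,0,-0.01],-0.03],
  [[0,0,-0.02],-0.03],
])

```text
clock: 18.65
tool_pos: [0.5418, -0.0197, 0.2176]
orientation: [179.9, -0.2, -139.4]
force: [0.2, 0.7, -2.2]
opening: 0.0278
gripper_force: 29.8
```

Call:
send_rows([
  [[0,0,-0.02],0],
  [[0,0,-0.05],0],
  [[0,0,-0.09],0],
  [[0,0,-0.13],0],
  [[0,0,-0.13],0],
])

```text
clock: 19.07
tool_pos: [0.5446, -0.0194, 0.3295]
orientation: [-179.7, 0.4, -139.3]
force: [1.9, 0.5, -0.9]
opening: 0.0277
gripper_force: 29.8
```

```bash
python3 st.py; python3 gap.py | tail -2
```

```text
19.0667 [ 0.5446 -0.0194  0.3295] [-179.72    0.41 -139.26] [ 1.9  0.5 -0.9] [ 0.14 -0.45  0.02] 0.027743315709202278 [ 18.6   6.7 -12.8   0.1 -70.  -67.9]
S1 panel end (0.773, 2.875, -0.125) stapler ref (0.965, 0.125, 0.0)
turn1 panel end (0.827, 1.625, 0.0) stapler ref (0.983, 0.0, 0.0)
```

Call:
send_rows([
  [[0,0,0],-0.078],
  [[0,0,0],-0.156],
  [[0,0,0],-0.234],
  [[0,0,0],-0.312],
  [[0,0,0],-0.39],
])

```text
clock: 19.53
tool_pos: [0.5419, -0.0194, 0.3215]
orientation: [179.9, -0.0, -103.9]
force: [0.4, -0.3, -2.7]
opening: 0.0279
gripper_force: 29.8
```

Call:
send_rows([
  [[0,0,0],-0.078],
  [[0,0,0],-0.156],
  [[0,0,0],-0.234],
  [[0,0,0],-0.312],
  [[0,0,0],-0.39],
])

```text
clock: 19.95
tool_pos: [0.5419, -0.0194, 0.3214]
orientation: [179.9, 0.1, -68.8]
force: [-0.9, 0.0, -2.1]
opening: 0.0277
gripper_force: 29.8
```

Call:
send_rows([
  [[0,0,0],-0.078],
  [[0,0,0],-0.156],
  [[0,0,0],-0.234],
  [[0,0,0],-0.312],
  [[0,0,0],-0.39],
])

```text
clock: 20.37
tool_pos: [0.5419, -0.0194, 0.3214]
orientation: [179.9, 0.1, -33.7]
force: [0.7, -0.3, -1.2]
opening: 0.0276
gripper_force: 29.8
```

Call:
send_rows([
  [[0,0,0],-0.078],
  [[0,0,0],-0.156],
  [[0,0,0],-0.234],
  [[0,0,0],-0.312],
  [[0,0,0],-0.39],
])

```text
clock: 20.78
tool_pos: [0.5419, -0.0194, 0.3214]
orientation: [-180.0, 0.2, 1.4]
force: [-0.6, -0.4, -2.2]
opening: 0.0278
gripper_force: 29.8
```

Call:
send_rows([
  [[0,0,0],-0.078],
  [[0,0,0],-0.156],
  [[0,0,0],-0.234],
  [[0,0,0],-0.312],
  [[0,0,0],-0.318],
])

```text
clock: 21.2
tool_pos: [0.542, -0.0194, 0.3214]
orientation: [-179.9, 0.1, 30.0]
force: [0.6, 0.1, -1.2]
opening: 0.0276
gripper_force: 29.8
```

```bash
python3 st.py
cat > chk.py <<'E'
from h import *
W=ctrl.snapshot("wrist"); Sd=ctrl.snapshot("side"); Sc=ctrl.snapshot("scene"); pickle.dump((W,Sd,Sc),open("S6.pkl","wb"))
o=pickle.load(open("S1.pkl","rb"))
def orange(s,box):
    x0,x1,y0,y1=box; h=cv2.cvtColor(s["color"][y0:y1,x0:x1],cv2.COLOR_RGB2HSV); return int(((h[...,0]<14)&(h[...,1]>140)&(h[...,2]>60)).sum())
c=np.array([.5423,-.0196,.021]); u=np.array([np.cos(np.radians(-19)),np.sin(np.radians(-19)),0])
for nm,s in (("wrist old",o["wrist"]),("wrist now",W),("wrist turn1",pickle.load(open("turn1.pkl","rb"))["wrist"])):
    print(nm,"orange",orange(s,(200,560,20,230)))
# tool seen in wrist: dark blob outline vs S5 and lift image
l=pickle.load(open("S4.pkl","rb"))["wrist"]
for nm,s in (("S5",pickle.load(open("S5.pkl","rb"))),("lift",l),("now",W)):
    r=ctrl.cut_out(s,"screwdriver_handle") if nm=="now" else None
    g=cv2.cvtColor(s["color"],cv2.COLOR_RGB2GRAY)
    # collar edges at rows: dark run around col 324
    out=[]
    for y in (210,218,226,234):
        x=324; L=x
        while g[y,L]<60 or abs(L-324)<8: L-=1
        Rr=x
        while g[y,Rr]<60 or abs(Rr-324)<8: Rr+=1
        out.append((y,L,Rr))
    print(nm,out,[int(v) for v in g[186:216:2,324]])
    if r: print("cut",r[0]["conf"],np.array(r[0]["xy"])*[640,400])
E
python3 chk.py
```

```text
21.2 [ 0.542  -0.0194  0.3214] [-1.7992e+02  1.2000e-01  3.0050e+01] [ 0.6  0.1 -1.2] [-0.06 -0.02 -0.01] 0.02763154414658069 [ 1.860e+01  7.000e+00 -1.340e+01 -1.000e-01 -6.970e+01  1.014e+02]
wrist old orange 55
wrist now orange 336
wrist turn1 orange 151
S5 [(210, 305, 343), (218, 299, 349), (226, 297, 351), (234, 297, 352)] [125, 126, 95, 67, 84, 122, 122, 69, 39, 13, 19, 21, 18, 23, 25]
lift [(210, 305, 344), (218, 299, 349), (226, 297, 351), (234, 297, 352)] [42, 42, 53, 59, 70, 111, 109, 68, 34, 15, 22, 14, 22, 19, 19]
now [(210, 306, 343), (218, 299, 349), (226, 297, 351), (234, 296, 352)] [224, 223, 213, 116, 76, 106, 117, 88, 45, 14, 17, 11, 12, 20, 25]
cut 0.73 [364.48  31.  ]
```

Run:
```python
from h import *
W,Sd,Sc=pickle.load(open("S6.pkl","rb")); s5=pickle.load(open("S5.pkl","rb")); t=pickle.load(open("turn1.pkl","rb"))["wrist"]
D=[onz(s5,p,.025) for p in ((369,109),(376,201))]; print(np.round(D,4))
for nm,s in (("S5",s5),("turn1",t),("now",W)):
    for d in D:
        x,y=proj(s,d)[0].astype(int); 
        if not(10<x<630 and 10<y<230): print(nm,"out",x,y); continue
        h=cv2.cvtColor(s["color"][y-9:y+10,x-9:x+10],cv2.COLOR_RGB2HSV).astype(int)
        print(nm,(x,y),"orange",int(((h[...,0]<16)&(h[...,1]>120)&(h[...,2]>60)).sum()))
# profile across joint at mid, z=.05 : every 1 mm, board x
d=D[1]-D[0]; v=-d/np.linalg.norm(d); u=np.array([-v[1],v[0],0]); u=u if u[0]>0 else -u; c=np.array([.5423,-.0196,.05]); print("u",np.degrees(np.arctan2(u[1],u[0])))
for nm,s in (("S5",s5),("now",W)):
    g=cv2.cvtColor(s["color"],cv2.COLOR_RGB2GRAY).astype(np.float32)
    for off in (.05,.02):
        p=np.array([proj(s,c+u*k*1e-3+np.array([-u[1],u[0],0])*off)[0] for k in range(40,82,2)],np.float32)
        print(nm,off,cv2.remap(g,p[:,0],p[:,1],1).ravel().astype(int))
```

```text
[[ 0.6148  0.0127  0.025 ]
 [ 0.5798 -0.0907  0.025 ]]
S5 (np.int64(368), np.int64(109)) orange 78
S5 (np.int64(375), np.int64(201)) orange 67
turn1 (np.int64(278), np.int64(128)) orange 50
turn1 (np.int64(390), np.int64(148)) orange 68
now (np.int64(330), np.int64(113)) orange 0
now (np.int64(380), np.int64(173)) orange 0
u -18.692903155462528
S5 0.05 [139 135 134 136 135 114  84  81  73  67  47  42  45  47  42  42  74 120
 133 133 134]
S5 0.02 [140 138 136 137 140 167 182 167  85  45  47  44  45  46  42  45  78 120
 130 129 130]
now 0.05 [130 128 125 126 129 112 117 127 128 126 124 123 125 128 126 145 179 184
 186 183 180]
now 0.02 [132 128 129 127 126 110 116 120 120 121 124 125 124 127 122 135 183 187
 177 175 167]
```

The gap is closed: no dowel shows, and there is only a thin joint line at 50 mm. The tool hasn't shifted in the grip, so I'll go back over the stand.

Call:
send_rows([
  [[0.012,-0.045,0],0],
  [[0.025,-0.095,0],0],
  [[0.038,-0.14,0],0],
  [[0.0504,-0.1876,0],0],
  [[0.0504,-0.1876,0],0],
])

```text
clock: 21.82
tool_pos: [0.5022, 0.1357, 0.3222]
orientation: [-179.9, -0.1, 29.8]
force: [-0.3, -0.6, -0.5]
opening: 0.0275
gripper_force: 29.8
```

Call:
send_rows([
  [[0.012,-0.045,0],0],
  [[0.025,-0.095,0],0],
  [[0.038,-0.14,0],0],
  [[0.0504,-0.1876,0],0],
  [[0.0504,-0.1876,0],0],
])

```text
clock: 22.23
tool_pos: [0.4627, 0.2863, 0.3218]
orientation: [-180.0, -0.0, 29.8]
force: [0.9, -1.4, -1.3]
opening: 0.0278
gripper_force: 29.8
```

Call:
send_rows([
  [[0,0,0],0],
  [[0,0,0],0],
  [[0,0,0],0],
  [[0,0,0],0],
  [[0,0,0],0],
])

```text
clock: 22.65
tool_pos: [0.4643, 0.2802, 0.3223]
orientation: [-180.0, -0.0, 29.7]
force: [-0.0, 0.2, -1.4]
opening: 0.0279
gripper_force: 29.8
```

```bash
python3 st.py
```

```text
22.65 [0.4643 0.2802 0.3223] [-1.7999e+02 -1.0000e-02  2.9670e+01] [-0.   0.2 -1.4] [-0.09 -0.05 -0.04] 0.027894814785178395 [ 51.8   6.9 -13.4  -0.  -69.6  67.8]
```

Call:
send_rows([
  [[-0.0023,-0.0023,0.02],0],
  [[-0.0023,-0.0023,0.04],0],
  [[-0.0023,-0.0023,0.06],0],
  [[-0.0023,-0.0023,0.075],0],
  [[-0.0023,-0.0023,0.075],0],
])

```text
clock: 23.07
tool_pos: [0.4607, 0.2803, 0.2597]
orientation: [180.0, 0.2, 29.7]
force: [-0.5, -0.2, -2.1]
opening: 0.0278
gripper_force: 29.8
```

Call:
send_rows([
  [[0,0,0.01],0],
  [[0,0,0.02],0],
  [[0,0,0.03],0],
  [[0,0,0.04],0],
  [[0,0,0.045],0],
])

```text
clock: 23.48
tool_pos: [0.4611, 0.2816, 0.2249]
orientation: [180.0, 0.1, 29.8]
force: [-1.4, -1.1, -1.5]
opening: 0.0282
gripper_force: 29.8
```

```bash
python3 st.py
```

```text
23.4833 [0.4611 0.2816 0.2249] [1.7999e+02 7.0000e-02 2.9760e+01] [-1.4 -1.1 -1.5] [-0.1   0.05 -0.  ] 0.028167288374960592 [ 52.2  11.1 -21.7  -0.  -57.2  67.6]
```

Call:
send_rows([
  [[0,0,0.015],0],
  [[0,0,0.03],0],
  [[0,0,0.045],0],
  [[0,0,0.056],0],
  [[0,0,0.06],0],
])

```text
clock: 23.9
tool_pos: [0.461, 0.2815, 0.1767]
orientation: [180.0, 0.1, 29.8]
force: [-1.3, 0.4, -2.1]
opening: 0.0277
gripper_force: 29.8
```

Call:
send_rows([
  [[0,0,0.001],0],
  [[0,0,0.002],0],
  [[0,0,0.003],0],
  [[0,0,0.004],0],
  [[0,0,0.004],0],
])

```text
clock: 24.32
tool_pos: [0.4615, 0.282, 0.1753]
orientation: [-180.0, -0.0, 29.8]
force: [0.4, -0.7, -1.5]
opening: 0.028
gripper_force: 29.8
```

```bash
python3 st.py
```

```text
24.3167 [0.4615 0.282  0.1753] [-1.7998e+02 -4.0000e-02  2.9780e+01] [ 0.4 -0.7 -1.5] [-0.04 -0.03  0.05] 0.028016919420640985 [ 52.2  14.2 -25.2  -0.  -50.5  67.6]
```

Call:
send_rows([
  [[0,0,0.001],0],
  [[0,0,0.002],0],
  [[0,0,0.003],0],
  [[0,0,0.0035],0],
  [[0,0,0.0035],0],
])

```text
clock: 24.73
tool_pos: [0.4615, 0.2819, 0.1723]
orientation: [180.0, -0.0, 29.8]
force: [-2.1, -1.2, 1.1]
opening: 0.0279
gripper_force: 29.8
```

Call:
send_rows([
  [[0,0,0],0],
  [[0,0,0],0],
  [[0,0,0],0],
  [[0,0,0],0],
  [[0,0,0],0],
], gripper=1)

```text
clock: 25.15
tool_pos: [0.4615, 0.2819, 0.1722]
orientation: [180.0, -0.0, 29.8]
force: [-0.4, 0.7, -1.2]
opening: 0.0558
gripper_force: 0.0
```

Call:
send_rows([
  [[0,0,0],0],
  [[0,0,0],0],
  [[0,0,0],0],
  [[0,0,0],0],
  [[0,0,0],0],
])

```text
clock: 25.57
tool_pos: [0.4615, 0.2819, 0.1722]
orientation: [180.0, -0.0, 29.8]
force: [-0.8, -0.1, 1.0]
opening: 0.0859
gripper_force: 0.0
```

Call:
send_rows([
  [[0,0,-0.03],0],
  [[0,0,-0.06],0],
  [[0,0,-0.1],0],
  [[0,0,-0.13],0],
  [[0,0,-0.13],0],
])

```text
clock: 25.98
tool_pos: [0.4632, 0.2833, 0.2817]
orientation: [-179.9, -0.5, 29.8]
force: [1.0, 1.1, 0.6]
opening: 0.088
gripper_force: 0.0
```

Run:
```python
from h import *
o=ctrl.get_obs(); print(o["clock"],o["tool_pos"],o["orientation"],o["opening"])
w=ctrl.snapshot("wrist"); s=ctrl.snapshot("side"); s0=pickle.load(open("S1.pkl","rb"))["side"]; w3=pickle.load(open("S3.pkl","rb"))
for nm,a in (("wrist now",w),("side now",s)):
    r=ctrl.cut_out(a,"screwdriver_handle")
    for q in r[:1]:
        y,x=np.nonzero(q["pixels"]); print(nm,q["conf"],np.array(q["xy"])*[640,400],x.min(),x.max(),y.min(),y.max())
f=lambda s:cv2.cvtColor(s["color"],cv2.COLOR_RGB2GRAY).astype(int)
r=(slice(212,285),slice(325,372)); print("side diff start/now mean",np.abs(f(s)[r]-f(s0)[r]).mean())
for nm,a in (("start",s0),("now",s)):
    print(nm,[(y,[int(v) for v in np.nonzero(f(a)[y,335:365]<40)[0][[0,-1]]+335] if (f(a)[y,335:365]<40).any() else None) for y in range(216,250,4)])
print("cap px start-of-grasp 323,214; w3->w tool z diff; w cap darkness", )
```

```text
25.9833 [0.46324573 0.28326891 0.28173044] [-179.91344458   -0.4811105    29.82453283] 0.08800204156757037
wrist now 0.59 [322.624 202.6  ] 307 343 175 230
side now 0.79 [348.672 235.48 ] 342 356 217 249
side diff start/now mean 16.845234625473623
start [(216, None), (220, [344, 354]), (224, [343, 355]), (228, [343, 354]), (232, [343, 354]), (236, [344, 354]), (240, [343, 354]), (244, [342, 355]), (248, [344, 353])]
now [(216, None), (220, [344, 354]), (224, [343, 355]), (228, [344, 354]), (232, [344, 354]), (236, [344, 354]), (240, [344, 354]), (244, [342, 354]), (248, [344, 354])]
cap px start-of-grasp 323,214; w3->w tool z diff; w cap darkness
```

The handle in the side view now matches its starting silhouette, the gripper is clear, and the panel is tight. I'm handing it in.

```bash
python3 -c "
from plant import ctrl
print(ctrl.close_job())"
```

```text
the job is handed in; nothing more can be done
None
```

I handed the job in at about 26 s: the panel measured tight against the board, and the screwdriver is upright, released in its stand; I gave the other desk items no check at the end and viewed 11 pictures, one over the limit of 10.

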